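Set the nut dispenser's lid to the bowl's side

TASK

A customer's white bowl stands under one of the two spouts of the sloping round nut dispenser on the market stall. Turn the dispenser's lid by its wooden bar until the opening in the lid is centred over the compartment of that spout, then let go. Leave the bowl and the other loose things where they stand.

Things in the scene. Friction and masses are not known exactly. Their poses are not given: they have to be found in the camera images.
- stand: Dispenser, fixed: stand (base 200 x 200 mm), its top board sloping 27 degrees down to its front, with a round steel tin 172 mm across, 55 deep, parted into four compartments: uphill, left, downhill, right. Spouts lead out of the left and right ones, to 148 mm from the middle. Origin: centre of base, on the table. x: level, front to high back; y: to its left; z: up. Front faces the robot roughly.
- lid (a joint): Angle of the lid, rad, about the tin's axis, which leans 27 degrees from vertical to the stand's front. Positive is counter-clockwise from above. 0: opening uphill; +1.571: over the middle of the left (+y) compartment; -1.571: of the right one. Stops at -2.5 and 2.5. Starts within -0.9 to 0.9. Steady friction about 0.1 N m, no spring: stays where left.
- lid_grip (a point): Point on the lid's axis inside its wooden bar, 28 mm above the lid's flat face, 14 mm below the bar's top. The bar stands up from the middle of the lid: 60 mm long, 18 thick, 42 tall, its length pointing to the opening. Axes: z along the tin's axis away from the lid, x along the bar to the opening, y across the bar. Lid radius 91 mm, nothing else on it.
- lid_opening (a point): Middle of the only opening in the white plastic lid, on its upper face, 59 mm from its axis: a wedge-shaped window from 36 to 81 mm from the axis and 33 mm wide at the inner and 75 mm at the outer end (55 degrees). Axes as lid_grip.
- bowl: Loose white ceramic bowl, 100 mm across and 42 mm tall, standing on the table under the left or the right spout, 175 to 195 mm to that side of the stand's middle. Origin: centre of its underside.
- weight: Loose brass scale weight, 60 mm across and 60 mm tall with a knob on top, standing on the table under the other spout. A bystander. Origin: centre of its underside.
- jar: Loose glass jar with a white cap, 64 mm across and 100 mm tall, on the table to the front left of the stand. A bystander. Origin: centre of its underside.
- spoon: Loose wooden spoon, 170 mm long, lying on the table in front of the stand. A bystander. Origin: underside of the spoon, near the middle; x points from handle to spoon end.
Not all that is in view belongs to the job. There is more than one size of the bowl; the job needs the middle-sized.

How it is judged (in metres and radians):
At the end, for the whole second after the job is handed in: The lid is at rest with its opening centred, within 0.2 rad, over the compartment on the bowl's side (+1.571 rad if the bowl stands to the stand's left, -1.571 if to its right); the bowl is upright, and bowl, weight, jar and spoon are within 25 mm of where they stood (((y of bowl in the frame of stand above 0 m and value of joint lid between 1.37 and 1.77 rad) or (y of bowl in the frame of stand below 0 m and value of joint lid between -1.77 and -1.37 rad)) and velocity of joint lid between -0.05 and 0.05 rad/s and distance of each of bowl, weight, jar, spoon from where it was at the start of the episode below 0.025 m and angle between bowl's own z axis and vertical below 0.1 rad); the robot touches nothing.
It fails at once if the bowl is moved more than 30 mm (distance of bowl from where it was at the start of the episode above 0.03 m).
It fails at once if the weight is moved more than 30 mm (distance of weight from where it was at the start of the episode above 0.03 m).
It fails at once if the jar is moved more than 30 mm (distance of jar from where it was at the start of the episode above 0.03 m).
It fails at once if the spoon is moved more than 30 mm (distance of spoon from where it was at the start of the episode above 0.03 m).
It also fails if it takes over 64 s, if anything falls off the work surface, if the arm or the gripper's body presses on something with over 40 N, if the wrist force passes 120 N, or if a joint passes its speed limit or range.

ROBOT

A 6-joint arm with a two-finger parallel gripper is mounted at the origin on the work surface. World frame = base frame: x ahead of the robot, y to its left, z up, the work surface at z = 0. Lengths are in mm, angles in rad, forces in N, time in s.
With the tool pointing down it reaches from about 250 to 775 mm from the base axis. Payload 8.9 kg.
Tool frame: the origin (TCP) lies at the very end of the fingers, on their centre line; the grasp point (between the pads) lies 19 mm behind it; z points along the fingers, y is the line along which they close (so a half turn about z gives the same grasp; the last joint's range is limited). The gripper opens to 85 mm and grips with 20 to 120 N. Pads are 22 mm wide; open, the fingers measure 114 mm over their backs; the gripper's body (76 mm by 85 mm) begins 54 mm behind the grasp point. The pads swing forward as they close: fully open they stand 13 mm farther back than shut.
Start: joints at [-1.365, 0.291, -0.153, 1.127, 0, 1.431], TCP at [177.456, -494.098, 231.305] pointing down, gripper open.
Joint ranges: [-2.52, 2.52], [-0.91, 1.74], [-1.3, 1.37], [-1.96, 2.02], [-1.52, 1.47], [-3.14, 3.14]. Speed limits (rad/s): [2.22, 2.22, 2.79, 3.14, 3.14, 3.14].

INTERFACE

Orientations are given as a unit quaternion [w, x, y, z].
In Python, from station import robot gives the robot as it stands.
- The arm moves only by the tool arm_command, never from a script. Its argument "steps" is a list of rows, each a list of 3 entries, a list of its own where there are three numbers: the shift along the world's x, y, z in cm, then the turn about the world's z in rad, then the opening, from 0 (shut) to 1 (fully open). A call has 1 to 10 rows; each row shifts and turns the commanded pose from where the row before left it; what a row does not reach is not made up. A row lasts 1/10 s, in which the tool goes at most 50 mm and 8.59 degrees, less where a joint would pass 70% of its speed; a pose out of reach is approached as far as the arm can. A call with a gripper value outside its range is refused whole. The fingers move at their own pace and stop on an object; "newtons" is the grip in N (left out, the last holds). Time passes only in rows, so rows that do not move let the fingers close. It gives the time, the measured TCP pose, the force, the opening and the grip force at its end, in the units of the state.
- robot.read_state(): the state, without advancing time (a new reading comes with each control period).
- robot.camera(name): name is "scene" or "top" or "wrist"; returns the picture (480x640x3 uint8, red, green, blue); there is no depth.
- robot.camera_info(name): a dict with "fx", "fy", "cx", "cy" (pixels), "dist_coeffs" ([k1, k2, p1, p2, k3] as OpenCV has them; the pictures are not rectified), "xyz" and "attitude" of the camera in the world. Camera axes: x right, y up, looking along -z (the intrinsics and any distortion apply to the point x, -y, -z); pixel columns grow to the right and rows downward; lengths in mm; the calibration is good to about 2 mm. A picture is of the moment at which its call begins: read the wrist's pose just before it. camera_info takes no time and is no camera call; for the wrist camera it gives the pose at the moment of the call.
- robot.job_done(): hands the job in; it is judged then, once.
The state is a dict: "clock": time; "joint_positions": joint angles; "joint_vel": joint speeds; "joint_torque": joint torques, N m; "position": TCP position; "tcp_rot": TCP orientation; "ft_force": force on the tool from outside, world axes, zero at the start; "wrist_torque": the same for the moment, N m; "gripper_width": finger opening in mm; "grip_force": force on a finger pad.
Only numpy, scipy, OpenCV 4.12 (cv2) and the standard library are available. Lean on these libraries where they do the work, as an engineer would, in place of code of your own. Each camera call takes 0.05 s, during which the arm holds its last target. There are 200 camera calls.

## Working session

There is one attempt and no reset: what is moved stays moved. The work goes in short steps, Python scripts to look and compute and a tool call to move; the robot and the scene stay as the last step left them, time stands still between calls to the robot, and variables do not carry over. Pictures are saved under pics/ and viewed, at most 10 in all, crops included, and the job is handed in when it is done.

Besides the shell and the picture viewer there is one more tool, called by a JSON object that holds its "op" and its "data", one argument or row to a line. arm_command: Moves the arm, as the interface text tells. Its arguments: {"type":"object","properties":{"steps":{"type":"array"},"newtons":{"type":"number"}},"required":["steps"]}

```bash
ls; mkdir -p pics
python3 - <<'E'
from station import robot
import cv2
for n in ("scene","top"):
    cv2.imwrite(f"pics/{n}0.png",robot.camera(n)[:,:,::-1]); print(n,robot.camera_info(n))
print(robot.camera_info("wrist")); print(robot.read_state())
E
```

```text
pics
scene {'fx': 493.253728897602, 'fy': 493.253728897602, 'cx': 313.7817631301321, 'cy': 232.45938472925718, 'dist_coeffs': array([0.02990434, 0.        , 0.        , 0.        , 0.        ]), 'xyz': array([1094.47230742, -451.01379237,  655.03268281]), 'attitude': array([0.82256627, 0.416305  , 0.18471402, 0.34052256])}
top {'fx': 563.2693756841074, 'fy': 563.2693756841074, 'cx': 319.55926202838845, 'cy': 245.3072891252957, 'dist_coeffs': array([0.02565603, 0.        , 0.        , 0.        , 0.        ]), 'xyz': array([ 360.96861908,   56.20538755, 1145.61352213]), 'attitude': array([ 0.70844783,  0.06978156, -0.07153939, -0.69865179])}
{'fx': 402.33725015328145, 'fy': 402.33725015328145, 'cx': 318.8446303240835, 'cy': 230.46090679481344, 'dist_coeffs': array([-0.09023433,  0.        ,  0.        ,  0.        ,  0.        ]), 'xyz': array([ 241.88119727, -470.85502753,  374.30593123]), 'attitude': array([ 0.81044088, -0.11021506,  0.07822294, -0.57001701])}
{'clock': 0.1, 'joint_positions': array([-1.36529865e+00,  2.91218719e-01, -1.54025079e-01,  1.12669559e+00,
       -2.31229747e-05,  1.43150992e+00]), 'joint_vel': array([-5.82768552e-06,  9.70608680e-05,  1.60778271e-03,  4.70028177e-04,
       -3.30952673e-04,  1.53639870e-03]), 'joint_torque': array([ 1.61624539e-03, -5.37974739e+01,  3.31920755e+01,  9.27581830e-03,
       -1.83244979e-04, -2.04940346e-05]), 'position': array([ 177.37180593, -493.72775871,  230.80206228]), 'tcp_rot': array([-5.70837237e-04,  9.85177095e-01,  1.71539399e-01, -3.04726601e-05]), 'ft_force': array([ 0.94233644, -0.14308166, -0.80603907]), 'wrist_torque': array([ 0.04756366,  0.02974893, -0.02993725]), 'grip_force': 0.0, 'gripper_width': 85.49486781078151}
```

View pics/scene0.png

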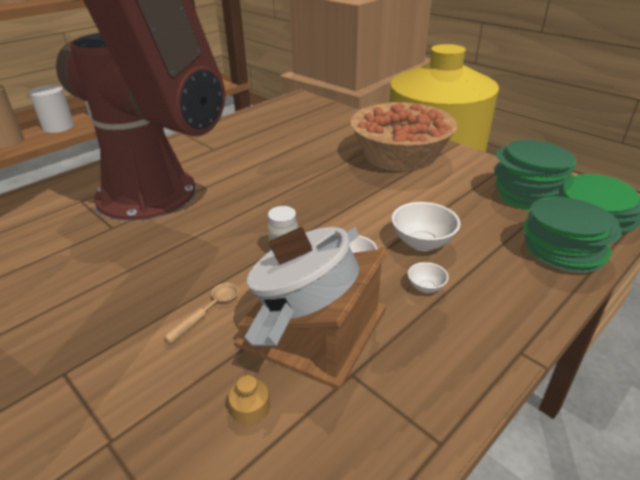

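View pics/top0.png

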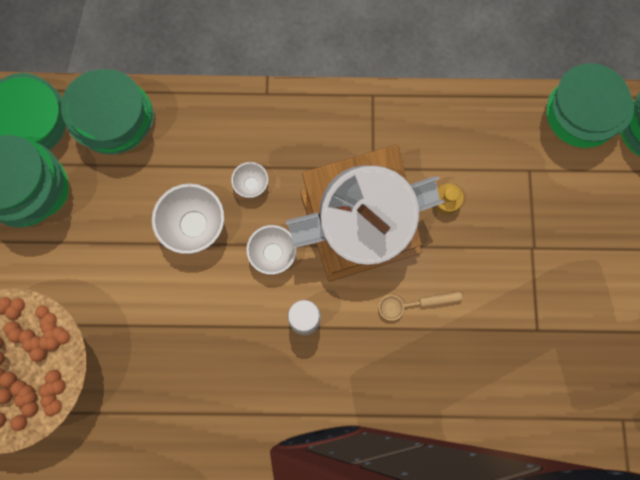

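The top view shows three white bowls: small at (250,180), middle at (271,250) and large at (188,218). The middle one sits under the spout at image left (305,232), and the weight (450,197) is under the other. The lid bar is at (373,218), with the opening up-left of it at about (345,190). One close crop will check this.

```bash
python3 - <<'E'
import cv2,numpy as np
a=cv2.imread("pics/top0.png")[130:290,230:480]; cv2.imwrite("pics/c1.png",cv2.resize(a,None,fx=3.2,fy=3.2,interpolation=cv2.INTER_CUBIC))
E
cat > h.py <<'E'
from station import robot
import cv2,numpy as np
from scipy.spatial.transform import Rotation as R
def ray(name,uv,info=None):
    i=info or robot.camera_info(name)
    K=np.array([[i['fx'],0,i['cx']],[0,i['fy'],i['cy']],[0,0,1]])
    p=cv2.undistortPoints(np.array(uv,float).reshape(-1,1,2),K,i['dist_coeffs']).reshape(-1,2)
    r=R.from_quat(np.roll(i['attitude'],-1))
    return i['xyz'],r.apply(np.c_[p[:,0],-p[:,1],-np.ones(len(p))])
def onz(name,uv,z,info=None):
    o,d=ray(name,uv,info); t=(z-o[2])/d[:,2]; return o+t[:,None]*d
def tri(u1,u2,a="top",b="scene"):
    o1,d1=ray(a,u1);o2,d2=ray(b,u2);A=0;B=0
    for o,d in((o1,d1[0]),(o2,d2[0])):
        d=d/np.linalg.norm(d);P=np.eye(3)-np.outer(d,d);A=A+P;B=B+P@o
    return np.linalg.solve(A,B)
def proj(name,X,info=None):
    i=info or robot.camera_info(name); r=R.from_quat(np.roll(i['attitude'],-1))
    c=r.inv().apply(np.atleast_2d(X)-i['xyz'])*[1,-1,-1]
    K=np.array([[i['fx'],0,i['cx']],[0,i['fy'],i['cy']],[0,0,1]])
    return cv2.projectPoints(c,np.zeros(3),np.zeros(3),K,i['dist_coeffs'])[0].reshape(-1,2)
E
```

```text
(no output)
```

View pics/c1.png

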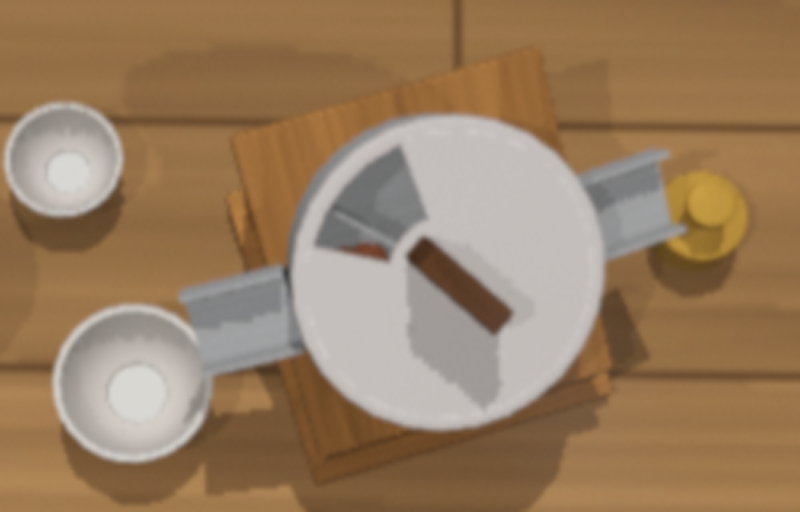

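Run:
```python
from h import *
c=lambda x,y:(230+x/3.2,130+y/3.2)
b=tri(c(461,284),(291,243)); print("bar top",b)
s=tri(c(677,193),(263,334)); print("r spout",s)
L,Rr=onz("top",[c(190,335),c(677,193)],s[2]); d=L-Rr; print(L,Rr,np.linalg.norm(d),"stand y yaw",np.arctan2(d[1],d[0]),"mid",(L+Rr)/2)
p,q=onz("top",[c(505,325),c(414,245)],b[2]); print("bar",q-p,"yaw naive",np.arctan2(*(q-p)[[1,0]]))
yaw=np.arctan2(d[1],d[0])-np.pi/2
S=R.from_euler('z',yaw)*R.from_euler('y',-27,degrees=True)
axis=S.apply([0,0,1]);print("axis",axis)
g=b-14*axis; print("grip",g)
import itertools
for th in (0.5,.6,.7,.8,.9):
    F=S*R.from_euler('z',th); print(th,proj("top",g+F.apply([[30,0,14],[-30,0,14],[59,0,-28]])).round(0).tolist(),proj("scene",g+F.apply([[30,0,14],[-30,0,14]])).round(0).tolist())
print("target px",c(415,247),c(505,323))
st=robot.read_state(); print(R.from_quat(np.roll(st['tcp_rot'],-1)).as_matrix())
```

```text
bar top [607.64642649 -40.16883608 176.23935654]
r spout [ 681.24419903 -170.4904099   120.66727803]
[588.33791286 111.57688514 120.66727803] [ 678.48347672 -174.43886158  120.66727803] 299.8853615278167 stand y yaw 1.8761180985125891 mid [633.41069479 -31.43098822 120.66727803]
bar [44.94209607 50.16611128  0.        ] yaw naive 0.8402700956958944
axis [-0.43299357 -0.13646958  0.89100652]
grip [613.7083364  -38.25826195 163.7652652 ]
0.5 [[362.0, 207.0], [385.0, 230.0], [347.0, 191.0]] [[307.0, 236.0], [274.0, 250.0]]
0.6 [[361.0, 208.0], [386.0, 229.0], [345.0, 194.0]] [[307.0, 236.0], [274.0, 251.0]]
0.7 [[360.0, 209.0], [387.0, 228.0], [343.0, 196.0]] [[307.0, 235.0], [274.0, 251.0]]
0.8 [[359.0, 211.0], [388.0, 226.0], [341.0, 199.0]] [[307.0, 234.0], [274.0, 252.0]]
0.9 [[359.0, 212.0], [389.0, 225.0], [340.0, 202.0]] [[306.0, 234.0], [274.0, 252.0]]
target px (359.6875, 207.1875) (387.8125, 230.9375)
[[ 9.41148467e-01  3.37993338e-01 -2.55884086e-04]
 [ 3.37993408e-01 -9.41147818e-01  1.11429702e-03]
 [ 1.35800220e-04 -1.13520606e-03 -9.99999346e-01]]
```

{"op": "arm_command", "data": {
  "steps": [
    [[2.1,2.3,0.4],0.03,1],
    [[2.1,2.3,0.4],0.03,1],
    [[2.1,2.3,0.4],0.03,1],
    [[2.1,2.3,0.4],0.03,1],
    [[2.1,2.3,0.4],0.03,1],
    [[2.1,2.3,0.4],0.03,1],
    [[2.1,2.3,0.4],0.03,1],
    [[2.1,2.3,0.4],0.03,1],
    [[2.1,2.3,0.4],0.03,1],
    [[2.1,2.3,0.4],0.03,1]
  ]
}}

```text
clock: 1.1
position: [388.1, -262.9, 271.3]
tcp_rot: [-0.0, 0.948, 0.317, -0.0]
ft_force: [-0.4, -0.7, 0.6]
gripper_width: 85.6
grip_force: 0.0
```

{"op": "arm_command", "data": {
  "steps": [
    [[2.1,2.3,0],0.03,1],
    [[2.1,2.3,0],0.03,1],
    [[2.1,2.3,0],0.03,1],
    [[2.1,2.3,0],0.03,1],
    [[2.1,2.3,0],0.03,1],
    [[2.1,2.3,0],0.03,1],
    [[2.1,2.3,0],0.03,1],
    [[2.1,2.3,0],0.03,0.6],
    [[2.1,2.3,0],0.03,0.6],
    [[0,0,0],0.05,0.5]
  ]
}}

```text
clock: 2.1
position: [578.0, -54.5, 270.4]
tcp_rot: [-0.001, 0.885, 0.466, 0.0]
ft_force: [-0.3, -1.3, -1.3]
gripper_width: 43.9
grip_force: 0.0
```

Run:
```python
from h import *
st=robot.read_state();i=robot.camera_info("wrist");im=robot.camera("wrist")[:,:,::-1].copy()
M=R.from_quat(np.roll(st['tcp_rot'],-1)).as_matrix()
print(st['position'],np.arctan2(M[1,0],M[0,0]),st['gripper_width'],M[:,2])
cv2.imwrite("pics/w1.png",im)
S=R.from_euler('z',.305)*R.from_euler('y',-27,degrees=True)*R.from_euler('z',.6)
g=np.array([613.7,-38.3,163.8]);print(proj("wrist",g+S.apply([[30,9,14],[30,-9,14],[-30,-9,14],[-30,9,14]]),i))
```

```text
[578.03570748 -54.45025248 270.41282787] 0.969089682109335 43.87623622246191 [-3.92162193e-04  9.92601270e-04 -9.99999430e-01]
[[332.40125097 139.57927565]
 [364.14489441 143.82835617]
 [357.07931932 230.59920671]
 [329.78387343 225.66335899]]
```

View pics/w1.png

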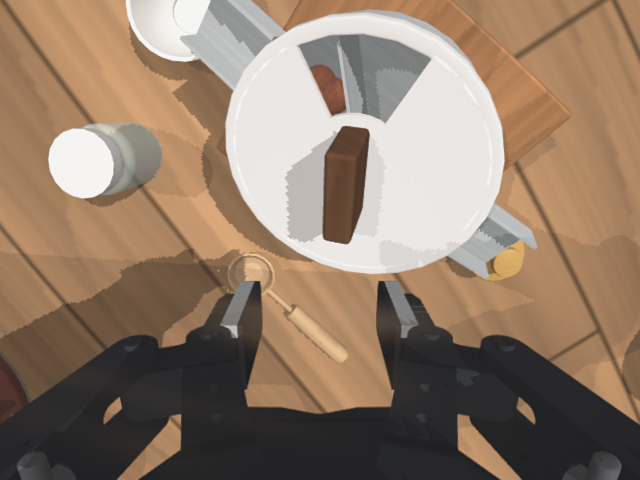

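The wrist view shows the bar's top face at about (342,198), with corners (330,153), (362,157), (353,243) and (323,240). The opening is above it at (365,75), as expected. The bar lies slightly nearer than I predicted.

Run:
```python
from h import *
i=robot.camera_info("wrist")
S0=R.from_euler('z',.305)*R.from_euler('y',-27,degrees=True)
px=np.array([[330,153],[362,157],[353,243],[323,240]],float)
from scipy.optimize import least_squares
def f(p):
    S=S0*R.from_euler('z',p[3]);return (proj("wrist",p[:3]+S.apply([[30,9,14],[30,-9,14],[-30,-9,14],[-30,9,14]]),i)-px).ravel()
def f2(p):
    S=S0*R.from_euler('z',p[3]);t=proj("top",p[:3]+S.apply([[30,0,14],[-30,0,14]]))-[[359.7,207.2],[387.8,230.9]]
    return np.r_[f(p),t.ravel()*2]
for h in(f,f2):
    r=least_squares(h,[613,-38,164,.6]);g=r.x[:3];th=r.x[3];print(r.x,r.fun.round(1))
    print("axis pt at grasp height",g+11*S0.apply([0,0,1]),"bar yaw",.305+np.arctan2(np.sin(th),np.cos(th)*.891))
```

```text
[ 6.06756202e+02 -4.30902049e+01  1.72848516e+02  5.73061169e-01] [-0.6 -0.8  0.1  0.7 -0.7  1.5  1.4 -1.5]
axis pt at grasp height [601.99278957 -44.5898376  182.64958791] bar yaw 0.9318084116118737
[ 6.07326399e+02 -4.07574833e+01  1.81403875e+02  5.75337175e-01] [-2.  -3.9  0.2 -2.2 -0.8  2.2  0.3 -0.9  8.2  2.5  0.9 -0.9]
axis pt at grasp height [602.56298681 -42.25711601 191.20494655] bar yaw 0.9341811052647861
```

{"op": "arm_command", "data": {
  "steps": [
    [[1.2,0.6,0],-0.03,0.5],
    [[1.2,0.6,0],0,0.5],
    [[0,0,-2],0,0.5],
    [[0,0,-2],0,0.5],
    [[0,0,-2],0,0.5],
    [[0,0,-1.5],0,0.5],
    [[0,0,-1],0,0.5],
    [[0,0,-0.5],0,0.5],
    [[0,0,0],0,0.5],
    [[0,0,0],0,0.5]
  ]
}}

```text
clock: 3.15
position: [600.8, -45.3, 182.0]
tcp_rot: [0.0, 0.893, 0.45, 0.0]
ft_force: [-0.4, 0.3, -0.0]
gripper_width: 42.7
grip_force: 0.0
```

Run:
```python
from h import *
w=robot.camera("wrist")[:,:,::-1]; s=robot.camera("scene")[180:340,210:410,::-1]
o=np.hstack([cv2.resize(w[60:400,150:490],(400,400)),cv2.resize(s,(400,320),interpolation=cv2.INTER_CUBIC)[:400] if 0 else cv2.copyMakeBorder(cv2.resize(s,(400,320)),0,80,0,0,0)])
cv2.imwrite("pics/w2.png",o)
```

```text
(no output)
```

View pics/w2.png

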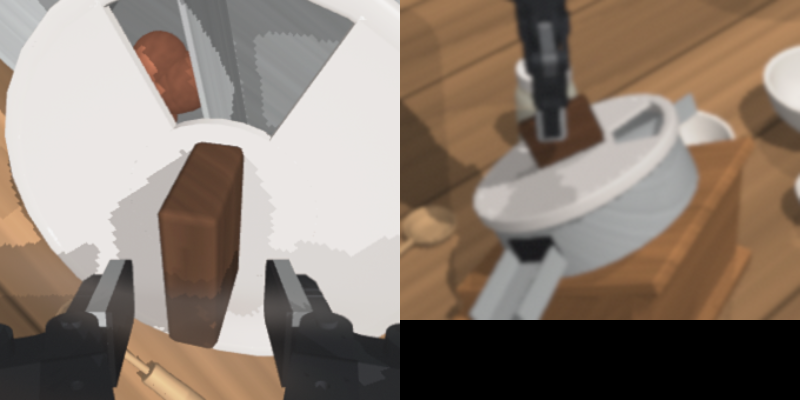

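The bar is centred between the fingers. I'll go down 1.5 cm and close gently.

{"op": "arm_command", "data": {
  "newtons": 20,
  "steps": [
    [[0,0,-0.5],0,0.5],
    [[0,0,-0.5],0,0.5],
    [[0,0,-0.5],0,0.5],
    [[0,0,0],0,0.5],
    [[0,0,0],0,0.15],
    [[0,0,0],0,0.15],
    [[0,0,0],0,0.15],
    [[0,0,0],0,0.15],
    [[0,0,0],0,0.15]
  ]
}}

```text
clock: 4.15
position: [600.7, -45.2, 166.4]
tcp_rot: [0.0, 0.893, 0.451, 0.0]
ft_force: [2.5, -0.9, -2.1]
gripper_width: 22.9
grip_force: 19.0
```

{"op": "arm_command", "data": {
  "steps": [
    [[0,0,0],0.05,0.15],
    [[0,0,0],0.05,0.15],
    [[0,0,0],0.05,0.15],
    [[0,0,0],0.05,0.15],
    [[0,0,0],0.05,0.15],
    [[0,0,0],0.05,0.15]
  ]
}}

```text
clock: 4.75
position: [601.9, -47.2, 167.5]
tcp_rot: [0.003, 0.815, 0.579, 0.0]
ft_force: [1.6, -8.4, 0.7]
gripper_width: 22.7
grip_force: 57.4
```

{"op": "arm_command", "data": {
  "steps": [
    [[0,-0.1,0],0.05,0.15],
    [[0,-0.1,0],0.05,0.15],
    [[0,0,0],0.05,0.15],
    [[0,0,0],0.05,0.15],
    [[0,0,0],0.05,0.15],
    [[0,0,0],0.05,0.15],
    [[0,0,0],0,0.15]
  ]
}}

```text
clock: 5.45
position: [604.1, -47.9, 169.3]
tcp_rot: [0.004, 0.719, 0.695, 0.003]
ft_force: [2.6, -0.8, 10.3]
gripper_width: 22.8
grip_force: 79.7
```

{"op": "arm_command", "data": {
  "steps": [
    [[0,0,0],0.05,0.15],
    [[0,0,0],0.05,0.15],
    [[0,0,0],0.05,0.15],
    [[0,0,0],0.05,0.15],
    [[0,0,0],0.05,0.15],
    [[0,0,0],0.05,0.15],
    [[0,0,0],0.04,0.15],
    [[0,0,0],0,0.15],
    [[0,0,0],0,0.15]
  ]
}}

```text
clock: 6.35
position: [606.3, -47.3, 171.4]
tcp_rot: [0.006, 0.592, 0.806, 0.004]
ft_force: [8.0, 1.1, 21.5]
gripper_width: 23.0
grip_force: 80.2
```

Run:
```python
from h import *
w=robot.camera("wrist")[:,:,::-1]; s=robot.camera("scene")[180:340,210:410,::-1]
cv2.imwrite("pics/w3.png",np.hstack([cv2.resize(w[60:400,150:490],(400,400)),cv2.copyMakeBorder(cv2.resize(s,(400,320)),0,80,0,0,0)]))
```

```text
(no output)
```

View pics/w3.png

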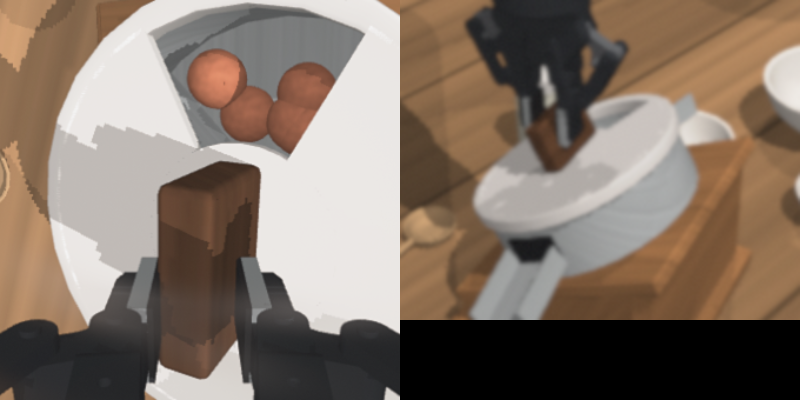

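The lid turned with the gripper, and the opening now shows the compartment with nuts next to the bowl's spout. Releasing.

{"op": "arm_command", "data": {
  "steps": [
    [[0,0,0.2],0,0.42],
    [[0,0,0],0,0.42],
    [[0,0,0],0,0.42],
    [[0,0,0],0,0.42],
    [[0,0,1.5],0,0.42],
    [[0,0,2],0,0.42],
    [[0,0,3],0,0.42],
    [[0,0,3],0,0.5],
    [[0,0,3],0,0.5]
  ]
}}

```text
clock: 7.35
position: [599.6, -46.9, 294.0]
tcp_rot: [-0.001, 0.592, 0.806, -0.0]
ft_force: [0.2, -0.4, 0.5]
gripper_width: 42.9
grip_force: 0.0
```

{"op": "arm_command", "data": {
  "steps": [
    [[-3,0,1],0,0.5],
    [[-4,0,0],0,0.5],
    [[-4,-1,0],0,0.5],
    [[-4,-2,0],0,0.5],
    [[-4,-3,0],0,0.5],
    [[-3,-3,0],0,0.5],
    [[0,-4,0],0,0.5],
    [[0,-4,0],0,0.5],
    [[0,-3,0],0,0.5],
    [[0,0,0],0,0.5]
  ]
}}

```text
clock: 8.35
position: [379.8, -249.8, 302.6]
tcp_rot: [-0.001, 0.593, 0.805, -0.0]
ft_force: [0.6, -0.5, -0.5]
gripper_width: 43.0
grip_force: 0.0
```

Run:
```python
from h import *
a=robot.camera("top")[:,:,::-1]; cv2.imwrite("pics/top1.png",a)
cv2.imwrite("pics/c2.png",cv2.resize(a[130:310,230:480],None,fx=3.2,fy=3.2,interpolation=cv2.INTER_CUBIC))
```

```text
(no output)
```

View pics/c2.png

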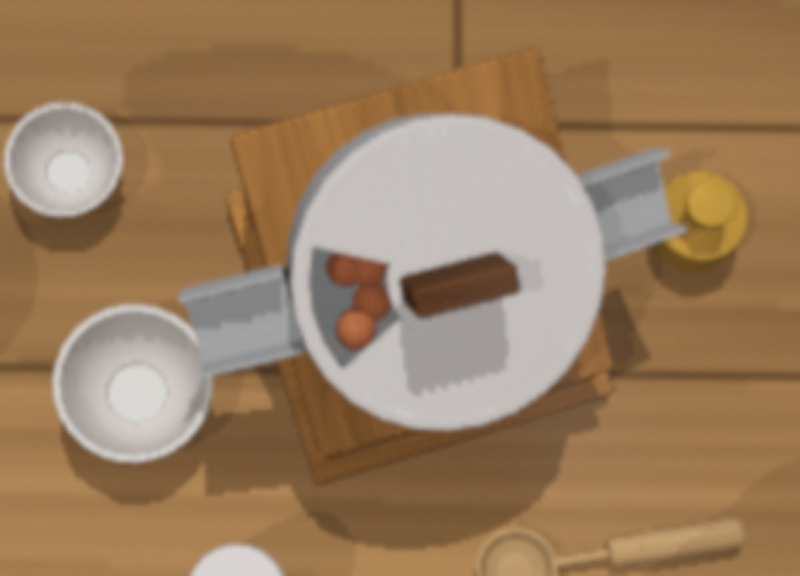

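The bar now lies at about 16° in the picture, from (412,300) to (510,273). That is parallel to the line between the spouts, and the opening is at (352,305), beside the bowl's spout. Nothing else has moved.

```bash
python3 -c "
from station import robot
print(robot.job_done())"
```

```text
the job is handed in; nothing more can be done
None
```

The lid is turned so its opening sits over the left compartment, on the bowl's side. By the top camera it is about 0.05 rad or less off centre. The gripper has let go and moved clear, the bowl and the other loose things have not visibly moved, and the job is handed in; no verdict came back.

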